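Open the cryostat window

TASK

Open the cryostat: take the sloping window by its handle, lift it straight out of its recessed seat, slide it sideways in its channels all the way across to the end stop on the parking side (the robot's right), set it down flat on the parking deck and let go. Leave the slide box, the jar and the specimen disc where they stand.

Things in the scene. Friction and masses are not known exactly. Their poses are not given: they have to be found in the camera images.
- window: Loose cryostat window: clear pane in a grey frame, 200 mm (own x, up the slope) by 240 mm (own y, sideways) by 12 mm thick (own z, square out of the slope), 0.45 to 0.85 kg. Origin: centre of its underside. It starts shut in its seat over the cold chamber, on the left half of the machine as the robot sees it.
- window_handle (a point): Middle of the bar of the black handle at the centre of the window, where it is gripped; axes as the window's. Bar 16 mm thick up the slope, 122 mm long sideways, 16 mm deep; this point is 48 mm above the window's underside. Free gap bar to pane 28 mm; a 12 mm wide leg 55 mm to each side. The handle stands square to the slope, leaning 30 degrees towards the robot.
- window_track: Fixed frame that holds the window. It slopes 30 degrees, rising away from the robot: own x up the slope, own y sideways to the left, own z square out of the slope. Origin: middle of the frame, in the seat plane. Seat on the left half (y above 2 mm), flat parking deck on the right half at z = 10 mm; the window stays where it is left on the deck.
- seat (a point): Middle of the recessed gasket seat, in its plane; axes as the track's. Shut, the window's underside lies here. The recess is 246 mm wide sideways (3 mm play each side). On the parking side its wall is the edge of the deck, 10 mm high: the window must be lifted more than 10 mm off the seat, along the track's z, to slide across.
- end_stop (a point): Middle of the face of the end stop on the parking side (robot's right), on the deck surface, 10 mm above the seat plane; axes as the track's. The open window touches it with its right edge: its centre is then 120 mm left of here, 257 mm right of the shut place.
- upper_channel (a point): On the inner face of the upper channel wall, at the underside of its lip; the lower channel mirrors it. The walls are 206 mm apart (window 200 mm; its weight rests it on the lower one). The lips, 5 mm thick, reach 12 mm inwards, 32 mm above the seat plane: the window can rise 20 mm off its seat at most and cannot be taken out.
- light_bar (a point): Middle of the lower edge, on the robot's side, of the aluminium work-light bar that runs sideways over the upper edge of the window: 24 mm deep, 20 mm high, 600 mm long, on a post at each end. It is in the way of a gripper held upright over the handle, and clear of one held square to the slope.
- cryostat: Floor-standing white machine, 600 mm wide; it does not move in a run. Origin: on the floor, 870 mm below the track's origin; x away from the robot, y left, z up. Arm rest in front: x from -175 to -125 mm, top at z = 812 mm. Flat top behind the window: from x = 105 mm, at z = 932 mm.
- slide_box: Wooden slide box, 90 by 170 by 32 mm, on the flat top of the machine, to be left alone. Origin: centre of its underside.
- stain_jar: Amber glass jar with a black lid, 60 mm across, 85 mm tall, on the flat top of the machine, to be left alone. Origin: centre of its underside.
- specimen_disc: Aluminium specimen disc, 32 mm across, 16 mm tall with its white specimen, on the arm rest at the front, to be left alone. Origin: centre of its underside.

How it is judged:
By the outcome, as a careful person would: the job done as asked, in the order asked, and still so for the second after the job is handed in, with the robot touching nothing.
It also fails if it takes over 40 s, if anything falls off the work surface, if the arm or the gripper's body presses on something with over 40 N, if the wrist force passes 120 N, or if a joint passes its speed limit or range.

ROBOT

A 7-joint arm with a two-finger parallel gripper is mounted at the origin on the work surface. World frame = base frame: x ahead of the robot, y to its left, z up, the work surface at z = 0. Lengths are in m, angles in rad, forces in N, time in s.
With the tool pointing down it reaches from about 0.35 to 0.9 m from the base axis. Payload 19.9 kg.
Tool frame: the origin (TCP) lies on the centre line of the jaws, within the pads' length; the fingertips stand 25 mm ahead of it and the grasp point (between the pads) lies 6 mm ahead of it; z points along the fingers, y is the line along which they close (so a half turn about z gives the same grasp; the last joint's range is limited). The gripper opens to 85 mm and grips with 20 to 120 N. Pads are 22 mm wide; open, the fingers measure 114 mm over their backs; the gripper's body (76 mm by 85 mm) begins 54 mm behind the grasp point. The pads swing forward as they close: fully open they stand 13 mm farther back than shut.
Start: joints at [-1.165, 0.417, -0.01, 1.614, 0.005, 1.111, -0.053], TCP at [0.27, 0.564, 0.256] pointing down, gripper open.
Joint ranges: [-2.81, 2.81], [-0.39, 2.02], [-1.27, 1.25], [0.06, 2.57], [-1.19, 4.33], [0.19, 2], [-2.82, 2.82]. Speed limits (rad/s): [1.89, 1.89, 2.39, 2.39, 3.01, 3.01, 3.01].

INTERFACE

Orientations are given as a unit quaternion [w, x, y, z].
In Python, from rig import env gives the robot as it stands. The module is installed in compiled form; this text tells all that it offers.
- The arm moves only by the tool carry_out, never from a script. Its argument "motion" is a list that holds one entry, the list of rows, each a list of 6 numbers: the shift along the tool's x, y, z in mm, then the turn, a rotation vector about the tool's x, y, z in degrees. A call has 1 to 20 rows; each row is the pose to reach, as a shift and turn from the pose commanded when the call began, along the tool's axes at that moment; what a row does not reach only later rows make up. A row lasts 1/10 s, in which the tool goes at most 50 mm and 8.59 degrees, less where a joint would pass 70% of its speed; a pose out of reach is approached as far as the arm can. A call with a gripper value outside its range is refused whole. "fingers" is the closure, from -1 (fully open) to 1 (shut), set as the call begins (left out, the last holds). The fingers move at their own pace and stop on an object; "squeeze" is the grip in N (left out, the last holds). Time passes only in rows, so rows that repeat a pose let the fingers close. It gives the time, the measured TCP pose, the force, the opening and the grip force at its end, in the units of the state.
- env.observe(): the state, without advancing time (a new reading comes with each control period).
- env.read_camera(name): name is "side" or "top"; returns the picture (384x512x3 uint8, red, green, blue); there is no depth.
- env.camera_model(name): a dict with "camera_matrix" (3x3 intrinsics, pixels), "rvec" (rotation vector, rad) and "tvec" (3), from world to camera coordinates, as OpenCV has them. Camera axes: x right, y down, z forward; pixel columns grow to the right and rows downward; lengths in m; the calibration is good to about 2 mm. A picture is of the moment at which its call begins. camera_model takes no time and is no camera call.
- env.job_done(): hands the job in; it is judged then, once.
The state is a dict: "time": time; "joints": joint angles; "dq": joint speeds; "joint_efforts": joint torques, N m; "position": TCP position; "tool_rot": TCP orientation; "contact_force": force on the tool from outside, world axes, zero at the start; "torque": the same for the moment, N m; "opening": finger opening in m; "grip_force": force on a finger pad.
Only numpy, scipy, OpenCV 4.12 (cv2) and the standard library are available. Lean on these libraries where they do the work, as an engineer would, in place of code of your own. Each camera call takes 0.05 s, during which the arm holds its last target. There are 200 camera calls.

## Working session

There is one attempt and no reset: what is moved stays moved. The work goes in short steps, Python scripts to look and compute and a tool call to move; the robot and the scene stay as the last step left them, time stands still between calls to the robot, and variables do not carry over. Pictures are saved under pics/ and viewed, at most 10 in all, crops included, and the job is handed in when it is done.

Besides the shell and the picture viewer there is one more tool, called after ">>>" in YAML: its name, and indented under it one key for each argument. carry_out: Moves the arm, as the interface text tells. Its arguments: {"type":"object","properties":{"motion":{"type":"array"},"fingers":{"type":"number"},"squeeze":{"type":"number"}},"required":["motion"]}

```bash
mkdir -p pics; python3 - <<'E'
from rig import env
import cv2,numpy as np
for n in("side","top"):
    im=env.read_camera(n); cv2.imwrite(f"pics/{n}0.png",cv2.cvtColor(im,cv2.COLOR_RGB2BGR))
    m=env.camera_model(n); R=cv2.Rodrigues(np.array(m["rvec"],float))[0]
    print(n,m["camera_matrix"],"pos",-R.T@np.array(m["tvec"]).ravel(),"fwd",R[2])
s=env.observe();print(s)
E
```

```text
side [[358.90126507   0.         256.72521391]
 [  0.         358.90126507 191.2385227 ]
 [  0.           0.           1.        ]] pos [ 0.50831256 -0.88497591  0.66282545] fwd [ 0.02438834  0.70347381 -0.71030262]
top [[459.31138313   0.         254.08417821]
 [  0.         459.31138313 189.94343523]
 [  0.           0.           1.        ]] pos [ 0.40133378 -0.0219333   1.1882955 ] fwd [ 0.11300493  0.0024123  -0.9935915 ]
{'time': 0.1, 'joints': array([-1.16549339,  0.41792082, -0.01029523,  1.61411845,  0.00470301,
        1.1107182 , -0.05298953]), 'dq': array([ 1.61009953e-03, -1.28405020e-03, -7.90778301e-05, -1.70064907e-03,
       -2.21673238e-04,  1.30990431e-03,  1.08969673e-03]), 'joint_efforts': array([ 1.31806049e-03, -8.65836811e+01,  6.80384561e-01, -4.35633445e+01,
        1.91672123e-02,  4.91826984e-03, -7.88016700e-05]), 'position': array([0.26993729, 0.56337524, 0.2557169 ]), 'tool_rot': array([-8.03594835e-05,  2.21541601e-01,  9.75150754e-01, -5.64965006e-04]), 'contact_force': array([-0.01140718, -0.67824335,  0.09199625]), 'torque': array([0.08193468, 0.02060119, 0.00982192]), 'grip_force': 0.0, 'opening': 0.08541893663797179}
```

```bash
python3 -c "
import cv2,numpy as np
a=cv2.imread('pics/side0.png');b=cv2.imread('pics/top0.png')
cv2.imwrite('pics/both.png',np.vstack([a,b])[:, :]) if 0 else None"; ls pics
```

```text
side0.png
top0.png
```

View pics/side0.png

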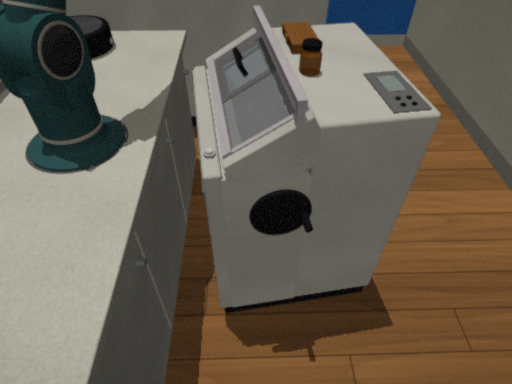

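View pics/top0.png

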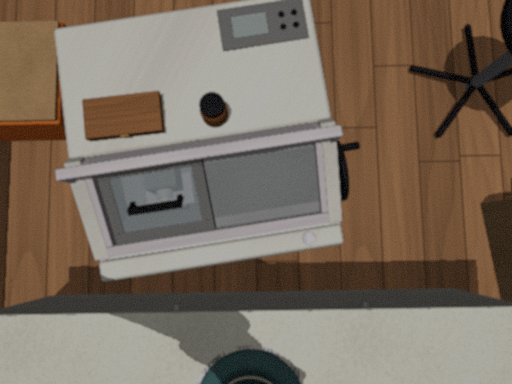

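The side view shows the sloping window with its black handle at about (235..245, 48..75). The top view shows the handle at (130..183, 202..210), the light bar across (60..340, 175..130), the dark deck to the right at (215..320, 145..225), the jar at (213,108), the slide box at (122,115) and the disc at (309,238). The machine is yawed by about 9°.

```bash
python3 - <<'E'
import cv2,numpy as np
a=cv2.imread('pics/side0.png')[5:165,190:320];b=cv2.imread('pics/top0.png')[120:285,50:350]
cv2.imwrite('pics/sc.png',cv2.resize(a,None,fx=3.7,fy=3.7,interpolation=cv2.INTER_CUBIC))
cv2.imwrite('pics/tc.png',cv2.resize(b,None,fx=2.6,fy=2.6,interpolation=cv2.INTER_CUBIC))
for n,(x0,y0,x1,y1) in dict(side=(225,40,256,85),top=(120,190,192,222)).items():
    im=cv2.imread(f'pics/{n}0.png');g=im[y0:y1,x0:x1].max(2)
    m=(g<50).astype(np.uint8)
    k,l,st,c=cv2.connectedComponentsWithStats(m)
    i=1+st[1:,4].argmax();p=np.argwhere(l==i)[:,::-1]+[x0,y0]
    r=cv2.minAreaRect(p.astype(np.float32));print(n,st[i],r,cv2.boxPoints(r).round(1).tolist())
E
```

```text
side [  8   8  15  28 150] ((239.50001525878906, 61.49999237060547), (29.09295082092285, 6.957010746002197), 71.56504821777344) [[231.60000610351562, 48.79999923706055], [238.1999969482422, 46.599998474121094], [247.39999389648438, 74.19999694824219], [240.8000030517578, 76.4000015258789]]
top [  8   5  54  20 409] ((154.67568969726562, 205.05404663085938), (11.836727142333984, 54.90925979614258), 80.53767395019531) [[126.5999984741211, 203.6999969482422], [180.8000030517578, 194.6999969482422], [182.6999969482422, 206.39999389648438], [128.60000610351562, 215.39999389648438]]
```

View pics/sc.png

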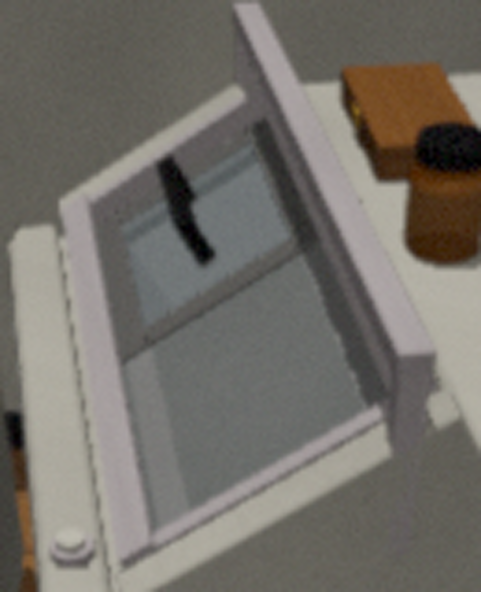

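View pics/tc.png

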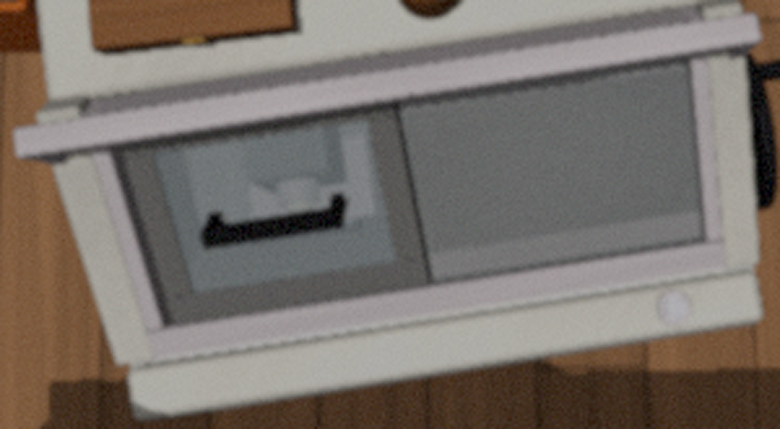

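```bash
cat > h.py <<'E'
from rig import env
import cv2,numpy as np
M={}
for n in("side","top"):
    m=env.camera_model(n);R=cv2.Rodrigues(np.array(m["rvec"],float))[0]
    M[n]=(np.array(m["camera_matrix"]),R,np.array(m["tvec"]).ravel())
def ray(n,p):
    K,R,t=M[n];d=R.T@np.linalg.solve(K,[p[0],p[1],1]);return -R.T@t,d/np.linalg.norm(d)
def tri(ps,pt):
    a,u=ray("side",ps);b,v=ray("top",pt)
    s=np.linalg.lstsq(np.c_[u,-v],b-a,rcond=None)[0]
    p,q=a+s[0]*u,b+s[1]*v;return (p+q)/2,np.linalg.norm(p-q)
def proj(n,P):
    K,R,t=M[n];return cv2.projectPoints(np.atleast_2d(np.array(P,float)),R,t,K,None)[0][:,0]
E
python3 - <<'E'
from h import *
np.set_printoptions(precision=4,suppress=True)
S=lambda x,y:(190+(x+.5)/3.7-.5,5+(y+.5)/3.7-.5)
T=lambda x,y:(50+(x+.5)/2.6-.5,120+(y+.5)/2.6-.5)
for k,s,t in [("divider low",(122,360),(431,283)),("disc top",(72,540),(673,306)),("bar R front",(397,356),(760,38)),("bar L front",(236,8),(15,157)),
 ("deck corner low right",(152,522),(703,241)),("handle far",(168,160),(206,236)),("handle near a",(207,255),(342,212)),("handle near b",(190,215),(342,212))]:
    P,e=tri(S(*s),T(*t));print(k,P,"gap",round(e,4))
# handle from top view: horizontal bar of 122 mm
a,u=ray("top",T(204,238));b,v=ray("top",T(344,213))
for z in(-.05,0,.05,.1,.15):
    p=a+u*(z-a[2])/u[2];q=b+v*(z-b[2])/v[2];print(z,np.linalg.norm(p-q),(p+q)/2)
E
```

```text
divider low [0.436  0.0752 0.0804] gap 0.001
disc top [ 0.4099 -0.1489  0.0733] gap 0.0016
bar R front [ 0.6194 -0.2044  0.2509] gap 0.0039
bar L front [0.5368 0.3919 0.2462] gap 0.0018
deck corner low right [ 0.468  -0.1738  0.1076] gap 0.0011
handle far [0.4757 0.2606 0.1655] gap 0.0011
handle near a [0.5028 0.1495 0.1328] gap 0.0097
handle near b [0.4945 0.1429 0.1714] gap 0.0001
-0.05 0.1474597425558939 [ 0.5018  0.2495 -0.05  ]
0 0.14150560066776902 [0.4977 0.2385 0.    ]
0.05 0.13555145877964422 [0.4937 0.2276 0.05  ]
0.1 0.12959731689151938 [0.4896 0.2166 0.1   ]
0.15 0.12364317500339464 [0.4856 0.2057 0.15  ]
```

```bash
python3 - <<'E'
from h import *
from scipy.spatial.transform import Rotation as Ro
np.set_printoptions(precision=4,suppress=True)
g=cv2.cvtColor(cv2.imread('pics/top0.png'),cv2.COLOR_BGR2GRAY).astype(float)
def line(x0,y0,x1,y1,z,sgn,name):
    pts=[]
    for x in range(x0,x1):
        yc=y0+(y1-y0)*(x-x0)/(x1-x0); r=np.arange(int(yc)-5,int(yc)+6)
        d=np.clip(sgn*(g[r+1,x]-g[r-1,x]),0,None); i=d.argmax(); w=slice(max(i-2,0),i+3)
        pts.append((x,(d[w]*r[w]).sum()/d[w].sum()))
    vx,vy,cx,cy=cv2.fitLine(np.float32(pts),cv2.DIST_HUBER,0,.01,.01).ravel()
    q=[]
    for x in(x0,x1):
        a,u=ray("top",(x,cy+vy/vx*(x-cx)));q.append(a+u*(z-a[2])/u[2])
    d=q[0]-q[1];print(name,"yaw",np.degrees(np.arctan2(-d[0],d[1])),q)
line(120,244,310,215,.09,1,"low lip inner")      # dark pane -> light lip going down
line(130,160,320,137,.248,-1,"light bar front")     # light -> dark going down
line(130,270,330,241,.06,-1,"rest front")
yaw=np.radians(8.3);R=Ro.from_euler('z',yaw).as_matrix()@Ro.from_euler('y',-np.pi/6).as_matrix()
H=np.array([.485,.2018,.168])
for e in(-.061,.061):
    for n in("side","top"): print(n,proj(n,H+R@[0,e,0]))
s=env.observe();w=s["tool_rot"];R0=Ro.from_quat([w[1],w[2],w[3],w[0]])
Rt=Ro.from_matrix(np.c_[-R[:,1],R[:,0],-R[:,2]]) # x=-ty? check det
print(np.linalg.det(Rt.as_matrix()))
T=H+.1*R[:,2]-0.006*Rt.as_matrix()[:,2]
print("target",T,"shift mm",R0.inv().apply(T-s["position"])*1e3,"rv deg",(R0.inv()*Rt).as_rotvec(degrees=True))
E
```

```text
low lip inner yaw 7.928302135256 [array([0.4004, 0.3016, 0.09  ]), array([ 0.4635, -0.1519,  0.09  ])]
light bar front yaw nan [array([nan, nan, nan]), array([nan, nan, nan])]
rest front yaw 7.4623413185319025 [array([0.3291, 0.2849, 0.06  ]), array([ 0.3929, -0.2021,  0.06  ])]
side [[240.7726  64.0661]]
top [[182.1382 201.6316]]
side [[235.3479  46.873 ]]
top [[127.9462 210.4026]]<stdin>:10: RuntimeWarning: invalid value encountered in scalar divide
<stdin>:14: RuntimeWarning: invalid value encountered in scalar divide
Traceback (most recent call last):
  File "scipy/spatial/transform/_rotation.pyx", line 1143, in scipy.spatial.transform._rotation.Rotation.from_matrix
ValueError: Non-positive determinant (left-handed or null coordinate frame) in rotation matrix 0: [[ 0.1444  0.857   0.4948]
 [-0.9895  0.125   0.0722]
 [-0.      0.5    -0.866 ]].
```

```bash
cat >> h.py <<'E'
from scipy.spatial.transform import Rotation as Ro
np.set_printoptions(precision=4,suppress=True)
def track(yawdeg): return Ro.from_euler('z',yawdeg,degrees=True).as_matrix()@Ro.from_euler('y',-30,degrees=True).as_matrix()
def tool(R): return Ro.from_matrix(np.c_[R[:,1],R[:,0],-R[:,2]])
def now():
    s=env.observe();w=s["tool_rot"];return s,s["position"],Ro.from_quat([w[1],w[2],w[3],w[0]])
def go(T,Rt):
    s,p,R0=now();print("shift",R0.inv().apply(T-p)*1e3,"rv",(R0.inv()*Rt).as_rotvec(degrees=True))
E
python3 - <<'E'
from h import *
R=track(7.8);Rt=tool(R);H=np.array([.485,.2018,.168])
T=H+.106*R[:,2]
print(T);go(T,Rt);go(np.array([.36,.38,.34]),Rt)
E
```

```text
[0.4325 0.1946 0.2598]
shift [-305.9318 -262.339    -3.7548] rv [-27.5553 -14.771   55.2709]
shift [-160.4614 -126.557   -84.1242] rv [-27.5553 -14.771   55.2709]
```

>>> carry_out:
  motion:
    - [[-10,-8,-20,0,0,0],[-25,-20,-40,-2,-1,4],[-40,-32,-60,-4,-2,8],[-60,-48,-75,-6,-3,13],[-80,-64,-84,-9,-5,18],[-100,-80,-84,-12,-6,24],[-120,-95,-84,-15,-8,30],[-140,-110,-84,-18,-9.5,36],[-160,-126,-84,-21,-11,42],[-180,-146,-84,-24,-13,48.5],[-200,-166,-80,-27.6,-14.8,55.3],[-220,-184,-70,-27.6,-14.8,55.3],[-240,-202,-60,-27.6,-14.8,55.3],[-260,-221,-45,-27.6,-14.8,55.3],[-280,-240,-30,-27.6,-14.8,55.3],[-295,-252,-15,-27.6,-14.8,55.3],[-306,-262,-4,-27.6,-14.8,55.3],[-306,-262,-4,-27.6,-14.8,55.3],[-306,-262,-4,-27.6,-14.8,55.3]]
  fingers: -1
  squeeze: 60

```text
time: 2.0
position: [0.4327, 0.1954, 0.2605]
tool_rot: [0.17, 0.635, 0.727, 0.196]
contact_force: [-0.3, 0.6, 0.3]
opening: 0.0854
grip_force: 0.0
```

```bash
python3 - <<'E'
from h import *
s,p,r=now();print(s["time"],p,s["contact_force"],s["joints"])
R=track(7.8);H=np.array([.485,.2018,.168]);go(H+.006*R[:,2],tool(R))
a=cv2.cvtColor(env.read_camera("side"),cv2.COLOR_RGB2BGR);b=cv2.cvtColor(env.read_camera("top"),cv2.COLOR_RGB2BGR)
a=cv2.resize(a[0:130,180:330],None,fx=3,fy=3,interpolation=2);b=cv2.resize(b[110:280,80:230],None,fx=2.3,fy=2.3,interpolation=2)
h=max(a.shape[0],b.shape[0]);pad=lambda i:cv2.copyMakeBorder(i,0,h-i.shape[0],0,0,0)
cv2.imwrite("pics/n1.png",np.hstack([pad(a),pad(b)]))
E
```

```text
2.0 [0.4327 0.1954 0.2605] [-0.2798  0.6137  0.2601] [-0.9985 -0.0856  0.3513  2.2994  0.5724  0.5232 -0.9493]
shift [ -0.7662  -0.7258 100.4063] rv [ 0.0721 -0.0212 -0.0678]
```

View pics/n1.png

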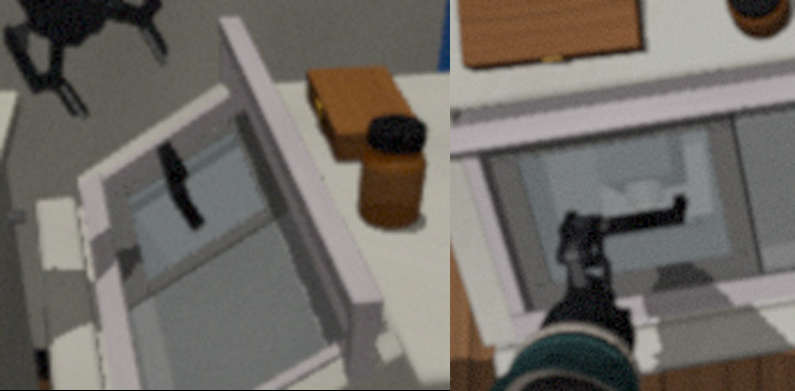

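The side crop shows the open fingertips at about (207,37) and (234,19) in full-image pixels, clear of the light bar. The top view shows the gripper over the left part of the handle, partly from parallax; I'm checking that by projection.

```bash
python3 - <<'E'
from h import *
s,p,r=now()
for y in(-.045,.045):
    print(proj("side",p+r.apply([0,y,.012])),proj("top",p+r.apply([0,y,.012])))
E
```

```text
[[208.6123  37.2607]] [[153.3369 244.4079]]
[[234.1027  19.8621]] [[143.3917 205.7651]]
```

>>> carry_out:
  motion:
    - [[0,0,15,0,0,0],[0,0,30,0,0,0],[0,0,45,0,0,0],[0,0,60,0,0,0],[0,0,70,0,0,0],[0,0,80,0,0,0],[0,0,90,0,0,0],[0,0,95,0,0,0],[-1,-1,100,0,0,0],[-1,-1,100,0,0,0],[-1,-1,100,0,0,0]]

```text
time: 3.2
position: [0.4817, 0.2009, 0.1734]
tool_rot: [0.17, 0.635, 0.727, 0.196]
contact_force: [-0.2, -0.1, -0.2]
opening: 0.0852
grip_force: 0.0
```

```bash
python3 - <<'E'
from h import *
s,p,r=now();print(p,s["contact_force"])
a=cv2.cvtColor(env.read_camera("side"),cv2.COLOR_RGB2BGR);b=cv2.cvtColor(env.read_camera("top"),cv2.COLOR_RGB2BGR)
print(proj("side",[p,p+r.apply([0,0,.006])]),proj("top",p))
a=cv2.resize(a[20:100,200:280],None,fx=4.8,fy=4.8,interpolation=2);b=cv2.resize(b[150:250,100:200],None,fx=3.84,fy=3.84,interpolation=2)
cv2.imwrite("pics/n2.png",np.hstack([a,b]))
E
```

```text
[0.4817 0.2009 0.1734] [-0.1939 -0.1238 -0.2439]
[[236.83    53.5973]
 [237.8496  55.162 ]] [[154.9492 207.3037]]
```

View pics/n2.png

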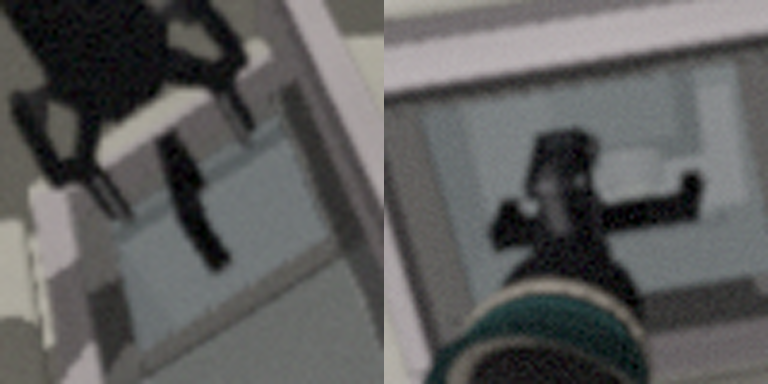

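Side view: the fingertips straddle the bar, with their midpoint at about (239,57) against a predicted (239,57). The top view also has the gripper on the bar. Closing.

>>> carry_out:
  motion:
    - [[0,0,0,0,0,0],[0,0,0,0,0,0],[0,0,0,0,0,0],[0,0,0,0,0,0],[0,0,0,0,0,0],[0,0,0,0,0,0],[0,0,0,0,0,0],[0,0,0,0,0,0],[0,0,0,0,0,0],[0,0,0,0,0,0]]
  fingers: 1
  squeeze: 60

```text
time: 4.3
position: [0.481, 0.2006, 0.1729]
tool_rot: [0.17, 0.635, 0.728, 0.195]
contact_force: [-11.6, -2.9, 9.4]
opening: 0.0145
grip_force: 58.4
```

>>> carry_out:
  motion:
    - [[0,0,-2,0,0,0],[0,0,-4,0,0,0],[0,0,-6,0,0,0],[0,0,-8,0,0,0],[0,0,-10,0,0,0],[0,0,-12,0,0,0],[0,0,-14,0,0,0],[0,0,-15,0,0,0],[0,0,-15,0,0,0],[0,0,-15,0,0,0],[0,0,-15,0,0,0]]

```text
time: 5.4
position: [0.4743, 0.1998, 0.1862]
tool_rot: [0.17, 0.635, 0.727, 0.196]
contact_force: [0.3, -0.4, -5.9]
opening: 0.0146
grip_force: 59.2
```

```bash
python3 - <<'E'
from h import *
s,p,r=now();R=track(7.8)
print("force in track",R.T@s["contact_force"],"torque",R.T@s["torque"],"moved",R.T@(p-np.array([.481,.2006,.1729]))*1e3,s["opening"])
go(p,tool(R))
E
```

```text
force in track [-2.7502 -0.424  -5.2713] torque [-0.0419  1.2102  0.0207] moved [ 0.7829  0.1399 14.8712] 0.014614847369744187
shift [0. 0. 0.] rv [ 0.0754 -0.0267 -0.0588]
```

The window hangs free: the force is 5.9 N straight down, its weight, and it is 15 mm off the seat. Sliding now.

>>> carry_out:
  motion:
    - [[-4,0,0,0,0,0],[-10,0,0,0,0,0],[-18,0,0,0,0,0],[-26,0,0,0,0,0],[-34,0,0,0,0,0],[-42,0,0,0,0,0],[-50,0,0,0,0,0],[-58,0,0,0,0,0],[-66,0,0,0,0,0],[-74,0,0,0,0,0],[-82,0,0,0,0,0],[-90,0,0,0,0,0],[-98,0,0,0,0,0],[-106,0,0,0,0,0],[-114,0,0,0,0,0],[-120,0,0,0,0,0],[-120,0,0,0,0,0],[-120,0,0,0,0,0]]

```text
time: 7.2
position: [0.4905, 0.0803, 0.1861]
tool_rot: [0.17, 0.636, 0.727, 0.196]
contact_force: [0.7, -0.2, -6.1]
opening: 0.0149
grip_force: 59.2
```

```bash
python3 - <<'E'
from h import *
s,p,r=now();R=track(7.8)
print("force in track",R.T@s["contact_force"],"torque",R.T@s["torque"],"moved",R.T@(p-np.array([.481,.2006,.1729]))*1e3,s["opening"])
go(p,tool(R))
E
```

```text
force in track [-2.4891 -0.328  -5.6043] torque [-0.0052  1.2353 -0.0025] moved [   0.5929 -120.521    14.8683] 0.014852940320944438
shift [0. 0. 0.] rv [ 0.073   0.0136 -0.1261]
```

Still free. On to just short of the stop.

>>> carry_out:
  motion:
    - [[-4,0,0,0,0,0],[-10,0,0,0,0,0],[-18,0,0,0,0,0],[-26,0,0,0,0,0],[-34,0,0,0,0,0],[-42,0,0,0,0,0],[-50,0,0,0,0,0],[-58,0,0,0,0,0],[-66,0,0,0,0,0],[-74,0,0,0,0,0],[-82,0,0,0,0,0],[-90,0,0,0,0,0],[-98,0,0,0,0,0],[-106,0,0,0,0,0],[-114,0,0,0,0,0],[-120,0,0,0,0,0],[-125,0,0,0,0,0],[-130,0,0,0,0,0],[-130,0,0,0,0,0],[-130,0,0,0,0,0]]

```text
time: 9.2
position: [0.508, -0.0478, 0.186]
tool_rot: [0.17, 0.635, 0.727, 0.196]
contact_force: [-0.2, 1.4, -5.7]
opening: 0.0144
grip_force: 59.2
```

```bash
python3 - <<'E'
from h import *
s,p,r=now();R=track(7.8)
print("force in track",R.T@s["contact_force"],"torque",R.T@s["torque"],"moved",R.T@(p-np.array([.481,.2006,.1729]))*1e3,s["opening"])
go(p,tool(R))
E
```

```text
force in track [-2.8695  1.3943 -4.9061] torque [-0.0074  1.2476 -0.0024] moved [   0.532  -249.7712   14.7721] 0.014432055121467828
shift [0. 0. 0.] rv [ 0.0767 -0.0325 -0.0641]
```

>>> carry_out:
  motion:
    - [[-1,0,0,0,0,0],[-2,0,0,0,0,0],[-3,0,0,0,0,0],[-4,0,0,0,0,0],[-5,0,0,0,0,0],[-6,0,0,0,0,0],[-6,0,0,0,0,0],[-6,0,0,0,0,0]]

```text
time: 10.0
position: [0.5089, -0.0538, 0.186]
tool_rot: [0.17, 0.635, 0.727, 0.196]
contact_force: [0.1, 0.4, -5.6]
opening: 0.0147
grip_force: 59.2
```

>>> carry_out:
  motion:
    - [[-0.5,0,0,0,0,0],[-1,0,0,0,0,0],[-1.5,0,0,0,0,0],[-2,0,0,0,0,0],[-2,0,0,0,0,0]]

```text
time: 10.5
position: [0.5089, -0.055, 0.1859]
tool_rot: [0.17, 0.635, 0.728, 0.196]
contact_force: [-2.6, 5.8, -3.9]
opening: 0.0148
grip_force: 59.5
```

The stop is reached: 6 N against it at 257 mm of travel. Next, a slight extra press and lowering onto the deck.

>>> carry_out:
  motion:
    - [[-0.5,0,0.5,0,0,0],[-0.5,0,1.5,0,0,0],[-0.5,0,2.5,0,0,0],[-0.5,0,3.5,0,0,0],[-0.5,0,4,0,0,0],[-0.5,0,4.5,0,0,0],[-0.5,0,5,0,0,0],[-0.5,0,5,0,0,0]]

```text
time: 11.3
position: [0.5114, -0.0547, 0.1815]
tool_rot: [0.17, 0.634, 0.728, 0.196]
contact_force: [-4.2, 8.8, -2.8]
opening: 0.0145
grip_force: 60.0
```

```bash
python3 - <<'E'
from h import *
s,p,r=now();R=track(7.8)
print("force in track",R.T@s["contact_force"],"torque",R.T@s["torque"],"moved",R.T@(p-np.array([.481,.2006,.1729]))*1e3,s["opening"])
E
```

```text
force in track [-4.0065  9.2618 -0.9163] torque [1.9713 1.3158 0.0537] moved [   0.4119 -257.0414    9.6745] 0.014533641886724931
```

>>> carry_out:
  motion:
    - [[0,0,0.4,0,0,0],[0,0,0.8,0,0,0],[0,0,0.8,0,0,0]]

```text
time: 11.6
position: [0.5115, -0.0547, 0.1813]
tool_rot: [0.17, 0.634, 0.728, 0.196]
contact_force: [-27.7, 9.7, 30.2]
opening: 0.0148
grip_force: 65.4
```

```bash
python3 - <<'E'
from h import *
s,p,r=now();R=track(7.8)
print("force in track",R.T@s["contact_force"],"torque",R.T@s["torque"],"moved",R.T@(p-np.array([.481,.2006,.1729]))*1e3,s["opening"])
E
```

```text
force in track [-7.5188 13.377  39.1816] torque [2.7846 2.4212 0.0477] moved [   0.4156 -257.0681    9.4841] 0.014810836163870777
```

Firmly on the deck. I'll ease off the press and release.

>>> carry_out:
  motion:
    - [[0,0,-0.4,0,0,0],[0,0,-0.7,0,0,0],[0,0,-0.7,0,0,0]]

```text
time: 11.9
position: [0.5115, -0.0547, 0.1815]
tool_rot: [0.17, 0.634, 0.728, 0.196]
contact_force: [-3.8, 8.9, -3.0]
opening: 0.0146
grip_force: 59.8
```

>>> carry_out:
  motion:
    - [[0,0,0,0,0,0],[0,0,0,0,0,0],[0,0,0,0,0,0],[0,0,0,0,0,0],[0,0,0,0,0,0],[0,0,0,0,0,0],[0,0,0,0,0,0],[0,0,0,0,0,0]]
  fingers: -1

```text
time: 12.7
position: [0.5118, -0.0559, 0.1816]
tool_rot: [0.17, 0.635, 0.727, 0.196]
contact_force: [-0.3, 0.2, 0.4]
opening: 0.0854
grip_force: 0.0
```

>>> carry_out:
  motion:
    - [[0,0,-10,0,0,0],[0,0,-25,0,0,0],[0,0,-40,0,0,0],[0,0,-60,0,0,0],[0,0,-80,0,0,0],[0,0,-100,0,0,0],[15,0,-115,0,0,0],[40,0,-120,0,0,0],[70,0,-120,0,0,0],[100,0,-120,0,0,0],[130,0,-120,0,0,0],[160,0,-120,0,0,0],[190,0,-120,0,0,0],[220,0,-120,0,0,0],[250,0,-120,0,0,0],[260,0,-120,0,0,0],[260,0,-120,0,0,0]]

```text
time: 14.4
position: [0.4168, 0.1948, 0.2858]
tool_rot: [0.17, 0.634, 0.728, 0.196]
contact_force: [1.1, -1.0, 0.4]
opening: 0.0852
grip_force: 0.0
```

```bash
python3 - <<'E'
from h import *
s,p,r=now();print(s["time"],p,s["contact_force"])
a=cv2.cvtColor(env.read_camera("side"),cv2.COLOR_RGB2BGR);b=cv2.cvtColor(env.read_camera("top"),cv2.COLOR_RGB2BGR)
a=cv2.resize(a[0:170,180:330],None,fx=2.5,fy=2.5,interpolation=2);b=cv2.resize(b[80:250,180:350],None,fx=2.5,fy=2.5,interpolation=2)
cv2.imwrite("pics/n3.png",np.hstack([a,b]))
E
```

```text
14.4 [0.4168 0.1948 0.2858] [ 1.0823 -0.9679  0.3853]
```

View pics/n3.png

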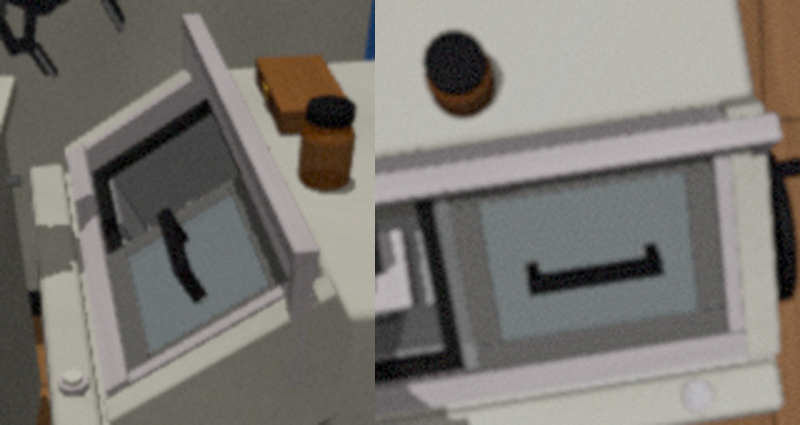

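The window lies flat on the deck with its right edge against the end stop. The seat is open, and the disc and jar are untouched. The gripper is clear of everything.

```bash
python3 -c "
from rig import env
print(env.job_done())"
```

```text
the job is handed in; nothing more can be done
None
```

The job is handed in: the window was lifted out of its seat, slid 257 mm across to the end stop on the robot's right, set down flat on the parking deck and released at about 14 s. The slide box, jar and disc were left where they stood, and the handover gave no verdict.

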